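Back out the captive screw and open the roll hatch

TASK

The label dispenser on the packing bench needs a new roll. Its hatch is locked by the T-handled captive screw: pull the screw straight out against its spring until its thread can catch, back it out anticlockwise as far as it will turn so that it stays out, then slide the hatch fully open, away from the screw to the dispenser's other end. Let go of everything and leave the jar, carton, bin and tape roll where they are.

Things in the scene. Friction and masses are not known exactly. Their poses are not given: they have to be found in the camera images.
- dispenser: Fixed grey bench machine, 225 x 360 mm, 123 mm high; its front faces away from the robot. Origin at the middle of its footprint, on the bench; x to its rear (roughly towards the robot), z up. Its front deck slopes: the outward normal leans 0.5 rad (29 degrees) from vertical towards its -x, away from the robot. The captive screw stands at the deck's -y end, the hatch beside it; behind is a flat top.
- screw_grip (a point): Centre of the captive screw's black T-handle bar: 76 mm long (x axis), 16 mm thick (y axis), 24 mm high (z axis: along the screw, outward from the deck, 29 degrees off vertical). With the screw in, this point is 52 mm out from the deck, and the bar's underside is 14 mm above the collar of the steel bridge (50 x 60 mm) that carries the screw.
- screw_pull (a joint): How far the screw has come out along its axis, m: 0 = in (start), 0.021 at most. A spring draws it in: about 3.5 N at 0, 7 N at 0.010, 9 N at 0.016. Its shank stands in a hole of the hatch's tongue and locks the hatch until it is 13 mm out. Let go on its thread, the screw sinks only to about 0.009 + 0.0067 x (turn - 0.45), and rests at 0.016 from turn 1.5 on.
- screw_turn (a joint): Turn of the T-handle about the outward axis, rad, positive = anticlockwise seen from outside; starts at -0.2 to 0.2, end stop at 1.75. At 0 the bar points up the slope, square to the hatch's travel. Pulled out less than 9 to 10 mm it cannot turn past about 0.28; pulled 11 to 20 mm it can, and the thread then holds it out. Friction keeps it where it is left; turning takes about 0.2 N m.
- hatch_grip (a point): Centre of the hatch's black bar handle: 80 mm long (its x axis, up the slope), 14 mm thick (its y axis) and 14 mm high, standing clear on two end posts 27 mm above the hatch; z is the deck's outward normal. The point is 41 mm out from the deck. The y axis is the direction in which the hatch opens.
- hatch (a joint): Travel of the aluminium hatch plate along +y of the dispenser (away from the screw), m: 0 = shut and locked by the screw, 0.1 = fully open at its stop. Friction 2.5 N.
- jar_mid (a point): Bystander: glass jar with a screw cap, 46 mm across and 75 mm high, loose on the bench beside the dispenser's +y end; the point is half-way up.
- carton_mid (a point): Bystander: closed cardboard carton 160 x 130 x 100 mm on the bench; the point is its centre.
- bin_mid (a point): Bystander: open bin 200 x 140 x 90 mm on the bench; the point is half-way up its middle.
- tape_mid (a point): Bystander: roll of tape lying on the bench, 100 mm across, 48 mm high; the point is its centre.

How it is judged:
On the way, in this order (a step that is already met when the one before it is completed fails the run):
1. the screw is pulled out to its thread while the hatch is still shut (value of joint screw_pull above 0.009 m and value of joint hatch below 0.008 m), for 0.1 s.
2. the screw is backed out to its end and stays out, the hatch still shut (value of joint screw_turn above 1.5 rad and value of joint screw_pull above 0.0145 m and value of joint hatch below 0.02 m), for 0.2 s.
3. the hatch is slid fully open (value of joint hatch above 0.09 m), for 0.2 s.
At the end, for the whole second after the job is handed in: The screw is turned to at least 1.5 rad (end stop 1.75) and rests at least 14.5 mm out, and the hatch stands open by at least 90 of its 100 mm (value of joint screw_turn above 1.5 rad and value of joint screw_pull above 0.0145 m and value of joint hatch above 0.09 m); the robot touches nothing.
It fails at once if a bystander (jar, carton, bin or tape roll) is moved by more than 25 mm (distance of any of jar_mid, carton_mid, bin_mid, tape_mid from where it was at the start of the episode above 0.025 m).
It also fails if it takes over 48 s, if anything falls off the work surface, if the arm or the gripper's body presses on something with over 40 N, if the wrist force passes 120 N, or if a joint passes its speed limit or range.

ROBOT

A 6-joint arm with a two-finger parallel gripper is mounted at the origin on the work surface. World frame = base frame: x ahead of the robot, y to its left, z up, the work surface at z = 0. Lengths are in m, angles in rad, forces in N, time in s.
With the tool pointing down it reaches from about 0.35 to 0.875 m from the base axis. Payload 4.2 kg.
Tool frame: the origin (TCP) lies on the centre line of the jaws, within the pads' length; the fingertips stand 14 mm ahead of it and the grasp point (between the pads) lies 5 mm behind it; x points along the fingers, y is the direction in which the jaws open and shut, and the axes are right-handed (so a half turn about x gives the same grasp; the last joint's range is limited). The gripper opens to 85 mm and grips with 20 to 120 N. Pads are 22 mm wide; open, the fingers measure 114 mm over their backs; the gripper's body (76 mm by 85 mm) begins 54 mm behind the grasp point. The pads swing forward as they close: fully open they stand 13 mm farther back than shut.
Start: joints at [-1.034, 0.385, 0.008, 0, -1.194, -0.259], TCP at [0.171, -0.601, 0.245] pointing down, gripper open.
Joint ranges: [-3.14, 3.14], [-1.21, 2.06], [-1.07, 1.41], [-3.16, 2.05], [-2.99, -0.16], [-3.1, 3.1]. Speed limits (rad/s): [2.79, 2.79, 3.14, 3.14, 3.14, 3.14].

INTERFACE

Orientations are given as a rotation vector (axis times angle).
In Python, from bench import bot gives the robot as it stands.
- The arm moves only by the shell command python3 -m crank 'ROWS'. ROWS is JSON, one flat list of numbers, 7 for each row, row after row: the opening, from 0 (shut) to 1 (fully open), then the shift along the world's x, y, z in mm, then the turn, a rotation vector about the world's x, y, z in degrees. In form: [gripper, tx, ty, tz, ax, ay, az, gripper, tx, ty, tz, ax, ay, az, ...]. A call has 1 to 12 rows; each row is the pose to reach, as a shift and turn from the pose commanded when the call began; what a row does not reach only later rows make up. A row lasts 1/10 s, in which the tool goes at most 50 mm and 8.59 degrees, less where a joint would pass 70% of its speed; a pose out of reach is approached as far as the arm can. A call with a gripper value outside its range is refused whole. The fingers move at their own pace and stop on an object; the grip force is fixed at half the most. Time passes only in rows, so rows that repeat a pose let the fingers close. It gives the time, the measured TCP pose, the force and the opening at its end, in the units of the state.
- bot.get_obs(): the state, without advancing time (a new reading comes with each control period).
- bot.snapshot(name): name is "scene" or "top"; returns a dict with "pixels" (480x640x3 uint8, red, green, blue), "range_z" (480x640 float32, m along the optical axis (not along the pixel's ray), 0 where there is no reading), "fx", "fy", "cx", "cy" (pixels), "xyz" and "rotation" of the camera in the world. Camera axes: x right, y down, z forward; pixel columns grow to the right and rows downward; lengths in m; the calibration is good to about 2 mm. A picture is of the moment at which its call begins.
- bot.sign_off(): hands the job in, once; it reports no verdict.
The state is a dict: "clock": time; "joint_pos": joint angles; "joint_vel": joint speeds; "effort": joint torques, N m; "ee_pos": TCP position; "eef_rot": TCP orientation; "contact_force": force on the tool from outside, world axes, zero at the start; "wrist_torque": the same for the moment, N m; "grip_width": finger opening in m.
Only numpy, scipy, OpenCV 4.12 (cv2) and the standard library are available. Lean on these libraries where they do the work, as an engineer would, in place of code of your own. Each camera call takes 0.05 s, during which the arm holds its last target.

## Working session

There is one attempt and no reset: what is moved stays moved. The work goes in short steps, Python scripts to look and compute and a shell command to move; the robot and the scene stay as the last step left them, time stands still between calls to the robot, and variables do not carry over. Pictures are saved under pics/ and viewed, and the job is handed in when it is done.

```bash
mkdir -p pics; ls; python3 - <<'E'
from bench import bot
import cv2,numpy as np
o=bot.get_obs()
for k,v in o.items(): print(k,np.round(v,4))
for n in("scene","top"):
    s=bot.snapshot(n)
    cv2.imwrite(f"pics/{n}0.png",s["pixels"][:,:,::-1]); np.savez(f"{n}0.npz",**s)
    print(n,s["fx"],s["fy"],s["cx"],s["cy"],s["xyz"],s["rotation"])
E
```

```text
pics
clock 0.0
joint_pos [-1.0344e+00  3.8560e-01  6.6000e-03 -5.0000e-04 -1.1940e+00 -2.5860e-01]
joint_vel [ 0.0007 -0.0016 -0.001  -0.0005 -0.0008 -0.0002]
effort [ 2.00000e-04 -3.92288e+01  1.88402e+01  4.18620e+00 -4.60000e-03
 -0.00000e+00]
ee_pos [ 0.1713 -0.6005  0.2442]
eef_rot [-0.2162  1.5602  0.2196]
contact_force [ 1.1781 -0.758   0.256 ]
wrist_torque [-0.0469  0.0123 -0.0113]
grip_width 0.0853
scene 453.4427326817169 453.4427326817169 319.24654529007097 236.2675631021796 [ 1.223546   -0.83689678  0.81155505] [-2.02183111 -0.80358232  0.42665113]
top 472.9801577538356 472.9801577538356 320.80989999744594 238.5713434019838 [ 2.76587788e-01 -9.71191417e-04  1.60532816e+00] [-2.16637488  2.16248255 -0.12438844]
```

View pics/scene0.png

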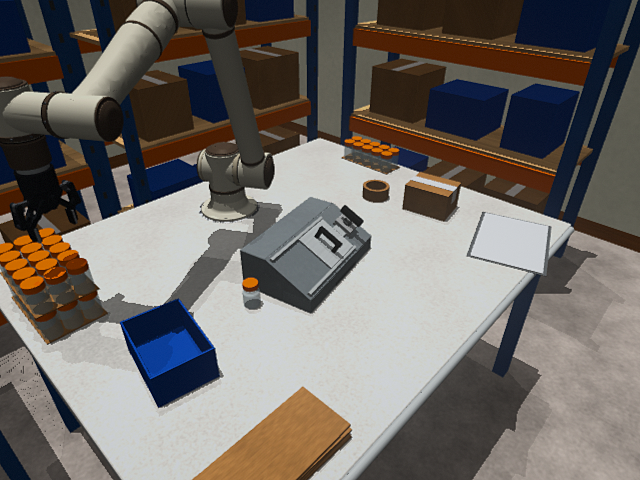

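View pics/top0.png

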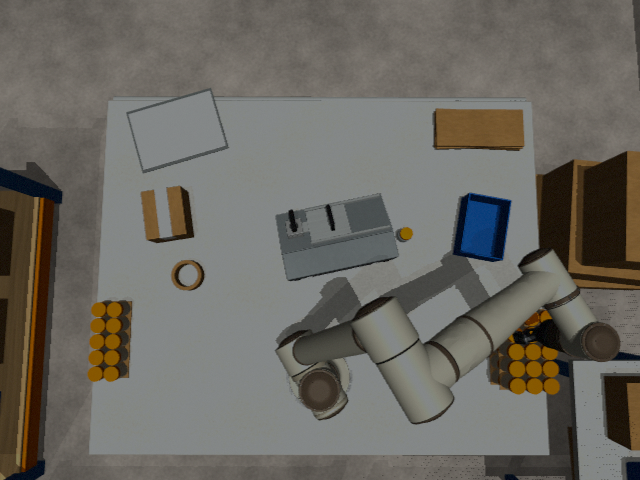

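The scene view shows the dispenser mid-bench with the T-handle at about (351,215) and the hatch bar at about (327,238). The top view shows them at (293,220) and (331,217), with the jar at (405,234). Next I'll enlarge both.

```bash
python3 - <<'E'
import cv2
a=cv2.imread("pics/scene0.png")[185:315,230:390]; b=cv2.imread("pics/top0.png")[185:285,265:425]
cv2.imwrite("pics/sc.png",cv2.resize(a,None,fx=5,fy=4.6,interpolation=cv2.INTER_CUBIC)); 
cv2.imwrite("pics/tc.png",cv2.resize(b,None,fx=5,fy=5,interpolation=cv2.INTER_CUBIC))
E
```

```text
(no output)
```

View pics/sc.png

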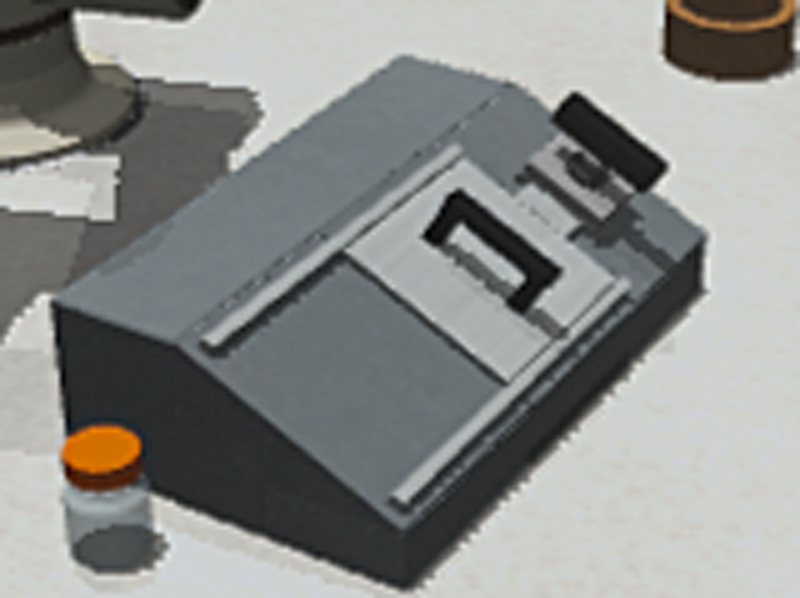

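View pics/tc.png

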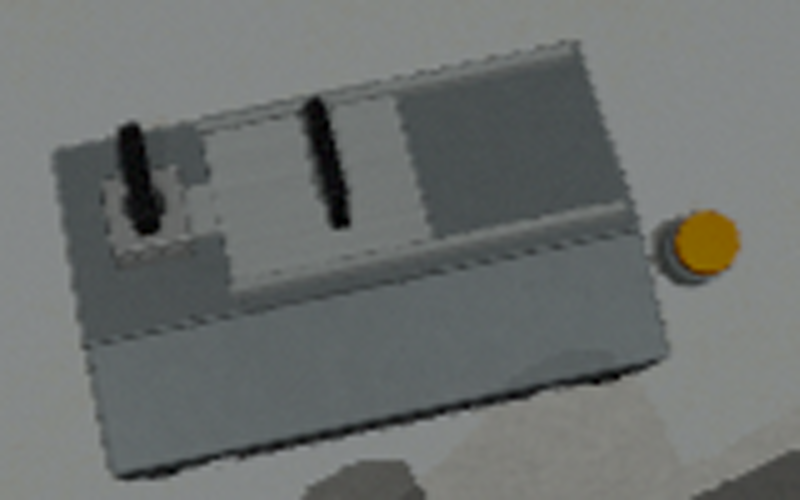

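```bash
cat > h.py <<'E'
import numpy as np,cv2
from scipy.spatial.transform import Rotation as R
def ray(s,u,v):
    d=np.array([(u-s["cx"])/s["fx"],(v-s["cy"])/s["fy"],1.]); return R.from_rotvec(s["rotation"]).as_matrix()@d
def tri(s1,p1,s2,p2):
    d1,d2=ray(s1,*p1),ray(s2,*p2); A=np.stack([d1,-d2],1)
    t=np.linalg.lstsq(A,s2["xyz"]-s1["xyz"],rcond=None)[0]
    a=s1["xyz"]+t[0]*d1;b=s2["xyz"]+t[1]*d2
    return (a+b)/2,np.linalg.norm(a-b)
def cloud(s):
    v,u=np.mgrid[:480,:640]; z=s["range_z"]
    P=np.stack([(u-s["cx"])/s["fx"]*z,(v-s["cy"])/s["fy"]*z,z],-1)@R.from_rotvec(s["rotation"]).as_matrix().T+s["xyz"]
    return P
E
python3 - <<'E'
from h import *
T=dict(np.load("top0.npz"));S=dict(np.load("scene0.npz"))
t=lambda x,y:(265+(x+.5)/5-.5,185+(y+.5)/5-.5); s=lambda x,y:(230+(x+.5)/5-.5,185+(y+.5)/4.6-.5)
np.set_printoptions(precision=4,suppress=True)
for n,a,b in [("screw upslope end",t(149,234),s(571,98)),("screw down end",t(129,124),s(655,175)),
 ("hatch up",t(341,227),s(448,205)),("hatch down",t(315,98),s(540,280)),
 ("top rear L",t(120,478),s(405,57)),("crease L",t(87,346),s(515,83)),("crease R",t(643,233),s(180,345)),("top rear R",t(665,357),s(55,303)),("front R",t(577,43),s(405,528)),("front L",t(55,150),s(705,233))]:
    print(n,*tri(T,a,S,b))
for nm,s_ ,box in (("top",T,(185,285,265,425)),("scene",S,(185,315,230,390))):
    P=cloud(s_);c=s_["pixels"].astype(int).max(-1)
    for lab,(r0,r1,c0,c1) in ({"screw":(207,234,286,299),"hatch":(203,233,322,338)} if nm=="top" else {"screw":(203,228,338,366),"hatch":(224,254,312,345)}).items():
        m=np.zeros((480,640),bool);m[r0:r1,c0:c1]=True
        m&=(c<35)&(P[...,2]>.1)
        q=P[m]; print(nm,lab,len(q),np.median(q,0),q.min(0),q.max(0))
# deck plane + hatch
P=cloud(S)
for nm,(u,v) in {"deck":s(400,330),"hatchplate":s(440,300),"top":s(300,190)}.items():
    w=P[int(v)-4:int(v)+5,int(u)-4:int(u)+5].reshape(-1,3);c=w.mean(0);n=np.linalg.svd(w-c)[2][2];n*=np.sign(n[2]);print(nm,c,n,np.degrees(np.arccos(n[2])))
P=cloud(T)
for nm,(u,v) in {"deck":t(510,140),"top":t(400,350)}.items():
    w=P[int(v)-6:int(v)+7,int(u)-6:int(u)+7].reshape(-1,3);c=w.mean(0);n=np.linalg.svd(w-c)[2][2];n*=np.sign(n[2]);print(nm,c,n,np.degrees(np.arccos(n[2])))
E
```

```text
screw upslope end [0.4665 0.081  0.1519] 0.00900463637471882
screw down end [0.5354 0.0906 0.1192] 0.00677088873460783
hatch up [ 0.4752 -0.0376  0.1272] 0.011686457187770212
hatch down [ 0.5536 -0.0296  0.1052] 0.011052263583125011
top rear L [0.3149 0.0981 0.1199] 0.004527508195282655
crease L [0.3959 0.1178 0.1223] 0.00011908694269554634
crease R [ 0.4703 -0.2314  0.1195] 0.00510669582331995
top rear R [ 0.39   -0.2464  0.1175] 0.0001568828340746691
front R [ 0.6068 -0.2019  0.0471] 0.0013494753550002492
front L [0.5325 0.1462 0.0474] 0.0011930823275331003
top screw 104 [0.4959 0.0856 0.144 ] [0.4645 0.073  0.1052] [0.5353 0.097  0.1639]
top hatch 91 [ 0.5115 -0.0329  0.129 ] [ 0.2766 -0.0459  0.1084] [ 0.5545 -0.001   1.6053]
scene screw 141 [0.5001 0.0792 0.1328] [ 0.4683 -0.8369  0.1008] [1.2235 0.0936 0.8116]
scene hatch 146 [ 0.5151 -0.0395  0.1236] [ 0.4753 -0.8369  0.1016] [ 1.2235 -0.0232  0.8116]
deck [ 0.5103 -0.1073  0.0871] [0.4572 0.0963 0.8841] 27.857604981016173
hatchplate [ 0.5172 -0.0827  0.1015] [0.3592 0.7941 0.4903] 60.64186126113469
top [ 0.4045 -0.0805  0.1308] [-0.0161  0.6554  0.7551] 40.96759652263622
deck [ 0.5369 -0.1516  0.08  ] [0.4887 0.0946 0.8673] 29.85474031975827
top [ 0.3956 -0.077   0.123 ] [ 0.0247 -0.041   0.9989] 2.7454820729783833
```

```bash
cat >> h.py <<'E'
y=np.array([.2088,-.978,0]);y/=np.linalg.norm(y)
xh=-np.array([.978,.2088,0]);xh/=np.linalg.norm(xh)
ez=np.array([0,0,1.])
u=np.cos(.5)*xh+np.sin(.5)*ez; n=np.cross(u,y); 
O=np.array([.4331,-.0568,.122])
F=np.stack([u,y,n]) # deck coords = F@(p-O)
E
python3 - <<'E'
from h import *
np.set_printoptions(precision=4,suppress=True)
print(F)
for p in [[.4665,.081,.1519],[.5354,.0906,.1192],[.4752,-.0376,.1272],[.5536,-.0296,.1052],[.6068,-.2019,.0471],[.5325,.1462,.0474],[.5369,-.1516,.08]]: print(F@(np.array(p)-O))
for nm,rows in (("top",{"screw":(205,236,284,301),"hatch":(201,235,320,340)}),("scene",{"screw":(201,230,336,368),"hatch":(222,256,310,347)})):
    s=dict(np.load(nm+"0.npz"));P=cloud(s);Q=(P-O)@F.T;c=s["pixels"].astype(int).max(-1)
    for lab,(r0,r1,c0,c1) in rows.items():
        m=np.zeros((480,640),bool);m[r0:r1,c0:c1]=True
        lo,hi=((.038,.075) if lab=="screw" else (.028,.06))
        m&=(Q[...,2]>lo)&(Q[...,2]<hi)&(s["range_z"]>0)
        q=Q[m];print(nm,lab,len(q),"med",np.median(q,0),"p5",np.percentile(q,4,axis=0),"p95",np.percentile(q,96,axis=0))
        d=q[:,:2]-q[:,:2].mean(0);w=np.linalg.svd(d)[2][0];w*=np.sign(w[0]);print("  axis",w,"ang",np.arctan2(w[1],w[0]))
E
```

```text
[[-0.8582 -0.1832  0.4794]
 [ 0.2088 -0.978   0.    ]
 [ 0.4689  0.1001  0.8776]]
[-0.0396 -0.1278  0.0557]
[-0.1161 -0.1228  0.0603]
[-0.0372 -0.01    0.0262]
[-0.1165 -0.0014  0.0445]
[-0.1584  0.1782  0.0012]
[-0.1583 -0.1778  0.0015]
[-0.0919  0.1144  0.0023]
top screw 119 med [-0.0729 -0.1262  0.0647] p5 [-0.1134 -0.1336  0.0491] p95 [-0.0417 -0.1186  0.0706]
  axis [ 1.     -0.0003] ang -0.00030132367617452684
top hatch 101 med [-0.07   -0.0071  0.0493] p5 [-0.1123 -0.013   0.0317] p95 [-0.041  -0.0007  0.0545]
  axis [ 1.     -0.0003] ang -0.0002606261010859632
scene screw 224 med [-0.0802 -0.1191  0.0592] p5 [-0.1145 -0.1303  0.0425] p95 [-0.046  -0.1146  0.0661]
  axis [ 1.     -0.0037] ang -0.0037437263630473697
scene hatch 182 med [-0.0802 -0.0002  0.0459] p5 [-0.1167 -0.0092  0.0318] p95 [-0.0436  0.0037  0.0504]
  axis [ 1.     -0.0012] ang -0.001202184291611619
```

```bash
cat >> h.py <<'E'
screw=O+F.T@np.array([-.079,-.1245,.052]); hatch=O+F.T@np.array([-.079,-.005,.041])
def tool(sign): # x=-n, y=sign*y
    x=-n; yy=sign*y; return np.stack([x,yy,np.cross(x,yy)],1)
E
python3 - <<'E'
from h import *
from bench import bot
np.set_printoptions(precision=4,suppress=True)
o=bot.get_obs();R0=R.from_rotvec(o["eef_rot"]).as_matrix();print(R0)
print("screw",screw,"hatch",hatch)
for s in(1,-1):
    d=R.from_matrix(tool(s)@R0.T).as_rotvec();print(s,np.degrees(d),np.linalg.norm(np.degrees(d)))
tcp=screw+n*(.003-.005); print("grasp tcp",tcp,"d",(tcp-o["ee_pos"])*1e3,"standoff80 d",(tcp+.08*n-o["ee_pos"])*1e3)
E
```

```text
[[-0.0006 -0.2741  0.9617]
 [ 0.0019  0.9617  0.2741]
 [-1.      0.002  -0.0001]]
screw [0.4993 0.0846 0.1298] hatch [ 0.5191 -0.0333  0.1201]
1 [ 42.3816  10.3785 170.7484] 176.23546943738637
-1 [-7.0274 27.7722 -3.748 ] 28.891635378902766
grasp tcp [0.4983 0.0844 0.128 ] d [ 327.0506  684.9931 -116.3336] standoff80 d [364.5593 693.0011 -46.127 ]
```

```bash
python3 -m crank '[1,0,0,30,0,0,0, 1,10,20,60,0,0,0, 1,30,57,80,0,0,0, 1,50,95,80,0,0,0, 1,70,133,80,0,0,0, 1,90,171,80,0,0,0, 1,110,209,80,0,0,0, 1,130,247,80,0,0,0, 1,150,285,80,0,0,0, 1,170,323,80,0,0,0, 1,190,361,80,0,0,0, 1,210,399,80,0,0,0]'
```

```text
clock: 1.3
ee_pos: [0.3816, -0.2003, 0.3252]
eef_rot: [-0.218, 1.56, 0.218]
contact_force: [1.3, -0.3, -0.2]
grip_width: 0.0856
```

```bash
python3 -m crank '[1,20,37,0,-0.7,2.8,-0.4, 1,40,74,0,-1.4,5.6,-0.8, 1,60,111,0,-2.1,8.4,-1.1, 1,80,148,0,-2.8,11.2,-1.5, 1,100,185,0,-3.5,14,-1.9, 1,115,220,0,-4.2,16.8,-2.2, 1,130,250,-10,-4.9,19.6,-2.6, 1,145,275,-30,-5.6,22.4,-3, 1,155,294,-60,-6.3,25,-3.4, 1,155,294,-90,-7,27.8,-3.7, 1,155,294,-105,-7,27.8,-3.7, 1,155,294,-105,-7,27.8,-3.7]'; python3 - <<'E'
from h import *
from bench import bot
np.set_printoptions(precision=4,suppress=True)
o=bot.get_obs();print(o["joint_pos"],o["contact_force"])
s=bot.snapshot("scene");cv2.imwrite("pics/s1.png",s["pixels"][120:320,220:460,::-1].repeat(3,0).repeat(3,1)); 
s=bot.snapshot("top");cv2.imwrite("pics/t1.png",s["pixels"][160:290,220:420,::-1].repeat(4,0).repeat(4,1)); 
R0=R.from_rotvec(o["eef_rot"]).as_matrix()
print(np.degrees(R.from_matrix(tool(-1)@R0.T).as_rotvec()), "rel to standoff",F@(o["ee_pos"]-screw-n*.078))
E
```

```text
clock: 2.5
ee_pos: [0.5352, 0.0919, 0.2168]
eef_rot: [-0.221, 2.07, 0.128]
contact_force: [0.5, 0.3, 0.3]
grip_width: 0.0854
[ 0.4149  0.5242  0.1072 -0.0971 -1.6531 -1.7575] [0.507  0.2971 0.272 ]
[ 0.1911 -0.4383 -0.0906] rel to standoff [0.0096 0.0004 0.0159]
```

View pics/s1.png

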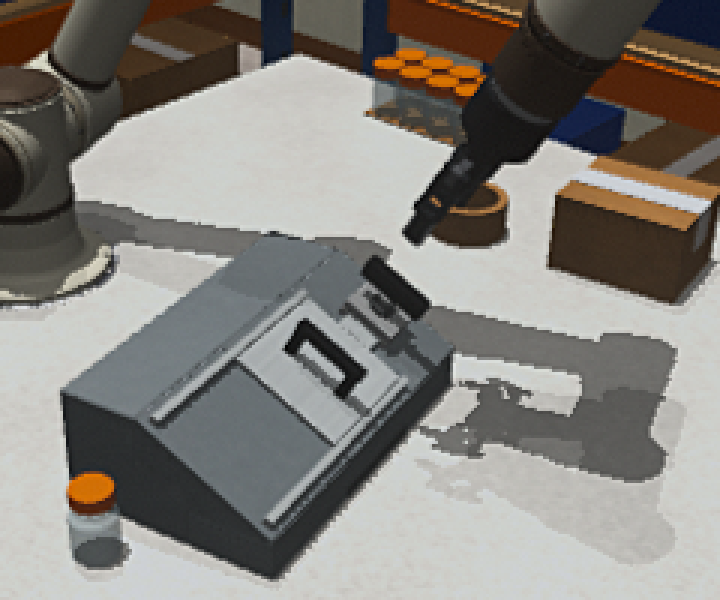

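View pics/t1.png

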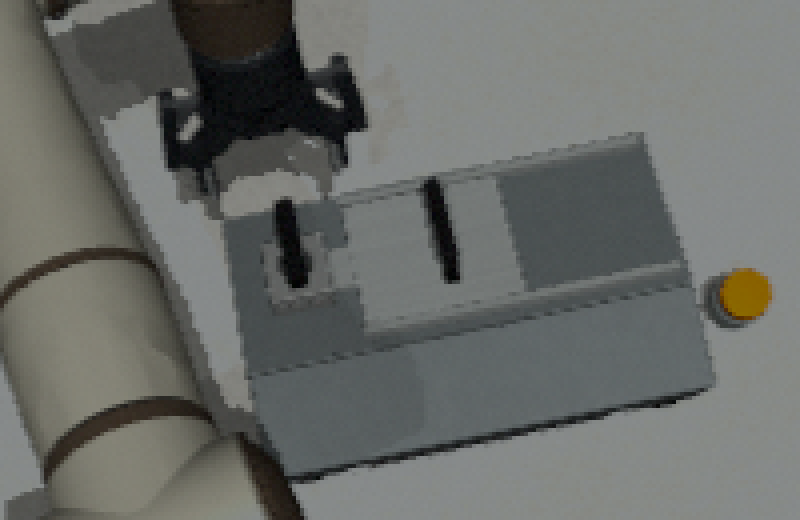

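The jaws straddle the T-bar along its thickness in both views (top view bar at about (290,245) in the crop). I'm approaching along the screw axis.

```bash
python3 -m crank '[1,4,1,-14,0,-0.2,0, 1,-2,0,-28,0,-0.4,0, 1,-9,-2,-42,0,-0.4,0, 1,-16,-4,-56,0,-0.4,0, 1,-16,-4,-56,0,-0.4,0, 1,-16,-4,-56,0,-0.4,0]'; cat > st.py <<'E'
from h import *
from bench import bot
np.set_printoptions(precision=4,suppress=True)
o=bot.get_obs();R0=R.from_rotvec(o["eef_rot"]).as_matrix()
print("t",o["clock"],"q",o["joint_pos"],"F deck",F@np.array(o["contact_force"]),"M deck",F@np.array(o["wrist_torque"]),"w",o["grip_width"])
print("roterr",np.degrees(R.from_matrix(tool(-1)@R0.T).as_rotvec()),"TCP rel screw",F@(o["ee_pos"]-screw),"rel hatch",F@(o["ee_pos"]-hatch))
E
python3 st.py
```

```text
clock: 3.2
ee_pos: [0.521, 0.088, 0.1651]
eef_rot: [-0.22, 2.053, 0.128]
contact_force: [0.5, 0.8, -0.5]
grip_width: 0.0854
t 3.2 q [ 0.4199  0.5375 -0.0043 -0.0955 -1.5122 -1.75  ] F deck [-0.7546 -0.6624 -0.1246] M deck [ 0.0079  0.9251 -0.0022] w 0.0854375906149295
roterr [ 0.0357  0.502  -0.1095] TCP rel screw [-0.0023  0.0013  0.0416] rel hatch [-0.0023 -0.1182  0.0526]
```

```bash
python3 -m crank '[1,-7,-1,-12,0,0.3,0, 1,-15,-3,-24,0,0.5,0, 1,-22,-4,-36,0,0.5,0, 1,-22,-4,-36,0,0.5,0]'; python3 st.py; python3 - <<'E'
from bench import bot
import cv2
s=bot.snapshot("scene");cv2.imwrite("pics/s2.png",s["pixels"][160:280,300:420,::-1].repeat(5,0).repeat(5,1))
E
```

```text
clock: 3.6
ee_pos: [0.4968, 0.0837, 0.1271]
eef_rot: [-0.22, 2.067, 0.129]
contact_force: [0.5, 0.6, -1.0]
grip_width: 0.0856
t 3.6 q [ 0.4272  0.5483 -0.0982 -0.1045 -1.4208 -1.7446] F deck [-1.0391 -0.4787 -0.524 ] M deck [-0.0367  0.9793  0.0053] w 0.08562934216162137
roterr [ 0.0923 -0.3013 -0.0735] TCP rel screw [ 0.001   0.0004 -0.0036] rel hatch [ 0.001  -0.1191  0.0074]
```

View pics/s2.png

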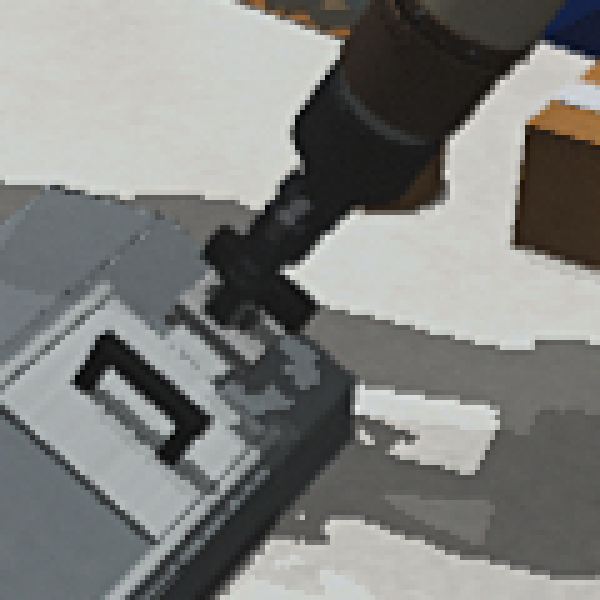

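The fingers straddle the bar at its middle, with tips short of the collar (crop about (235,290)). Closing now.

```bash
python3 -m crank '[0.5,1,0,2,0,0,0, 0,1,0,2,0,0,0, 0,1,0,2,0,0,0, 0,1,0,2,0,0,0, 0,1,0,2,0,0,0, 0,1,0,2,0,0,0, 0,1,0,2,0,0,0, 0,1,0,2,0,0,0]'; python3 st.py
```

```text
clock: 4.45
ee_pos: [0.4998, 0.0849, 0.1309]
eef_rot: [-0.219, 2.062, 0.131]
contact_force: [0.3, 5.6, 4.4]
grip_width: 0.0173
t 4.45 q [ 0.4271  0.5459 -0.0891 -0.1042 -1.4269 -1.7447] F deck [ 0.8406 -5.4163  4.5682] M deck [-1.6617  0.502   0.0332] w 0.017289353245623366
roterr [-0.0404 -0.0215 -0.1082] TCP rel screw [ 0.     -0.0002  0.0013] rel hatch [ 0.     -0.1197  0.0123]
```

```bash
python3 -m crank '[0,2,0,4,0,0,0, 0,4,1,8,0,0,0, 0,6,1,11,0,0,0, 0,7,2,14,0,0,0, 0,7.5,1.6,14,0,0,0, 0,7.5,1.6,14,0,0,0, 0,7.5,1.6,14,0,0,0]'; python3 st.py; python3 - <<'E'
from bench import bot
import cv2
s=bot.snapshot("scene");cv2.imwrite("pics/s3.png",s["pixels"][160:280,300:420,::-1].repeat(5,0).repeat(5,1))
E
```

```text
clock: 5.15
ee_pos: [0.5059, 0.0862, 0.1428]
eef_rot: [-0.218, 2.066, 0.13]
contact_force: [-3.2, 5.1, -10.4]
grip_width: 0.0171
t 5.15 q [ 0.4242  0.5439 -0.0588 -0.104  -1.4632 -1.7465] F deck [ -3.1361  -5.669  -10.0849] M deck [-1.8099  1.7485  0.0267] w 0.017086266332515195
roterr [-0.0124 -0.2524 -0.0284] TCP rel screw [ 0.0004 -0.0001  0.0147] rel hatch [ 0.0004 -0.1196  0.0257]
```

View pics/s3.png

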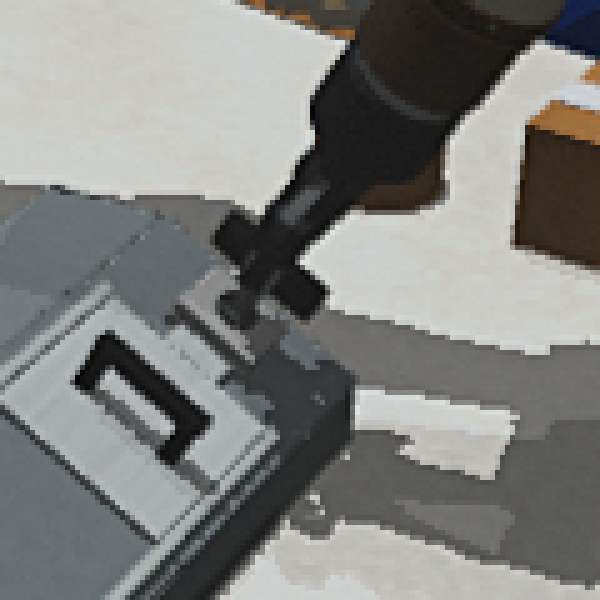

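The bar came out with the gripper, about 13 mm with the spring pulling back at about 10 N. Now a little further out while turning anticlockwise about the screw axis.

```bash
python3 -m crank '[0,1.4,0.3,2.5,0,0,0, 0,1.4,0.3,2.5,3.3,0.7,6.1, 0,1.4,0.3,2.5,6.6,1.4,12.3, 0,1.4,0.3,2.5,9.8,2.1,18.4, 0,1.4,0.3,2.5,13.1,2.8,24.6, 0,1.4,0.3,2.5,16.4,3.5,30.7, 0,1.4,0.3,2.5,19.7,4.2,36.9, 0,1.4,0.3,2.5,19.7,4.2,36.9]'; python3 st.py
```

```text
clock: 6.0
ee_pos: [0.5074, 0.0861, 0.1452]
eef_rot: [-0.662, 1.937, 0.886]
contact_force: [-3.1, 3.3, -11.5]
grip_width: 0.0166
t 6.0 q [ 0.424   0.5428 -0.0542 -0.1017 -1.4678 -1.0139] F deck [ -3.4318  -3.9156 -11.2298] M deck [-1.4046  2.0503 -0.0148] w 0.016577411624479416
roterr [-19.6839  -4.3866 -36.9268] TCP rel screw [0.0002 0.0003 0.0175] rel hatch [ 0.0002 -0.1192  0.0285]
```

```bash
python3 -m crank '[0,0,0,0,3.3,0.7,6.1, 0,0,0,0,6.6,1.4,12.3, 0,0,0,0,9.8,2.1,18.4, 0,0,0,0,13.1,2.8,24.6, 0,0,0,0,16.4,3.5,30.7, 0,0,0,0,19.7,4.2,36.9, 0,0,0,0,23,4.9,43, 0,0,0,0,24.9,5.3,46.5, 0,0,0,0,24.9,5.3,46.5]'; python3 st.py;  python3 - <<'E'
from bench import bot
import cv2
s=bot.snapshot("scene");cv2.imwrite("pics/s4.png",s["pixels"][160:280,300:420,::-1].repeat(5,0).repeat(5,1))
E
```

```text
clock: 6.9
ee_pos: [0.5081, 0.086, 0.1456]
eef_rot: [-1.169, 1.446, 1.79]
contact_force: [-2.1, 3.6, -12.5]
grip_width: 0.0168
t 6.9 q [ 0.4233  0.5414 -0.0538 -0.1018 -1.4654 -0.0904] F deck [ -4.8334  -3.9652 -11.5607] M deck [-1.2152  2.481  -0.0341] w 0.016778781076481983
roterr [-44.4793  -9.4474 -83.3626] TCP rel screw [-0.0003  0.0005  0.0182] rel hatch [-0.0003 -0.119   0.0292]
```

View pics/s4.png

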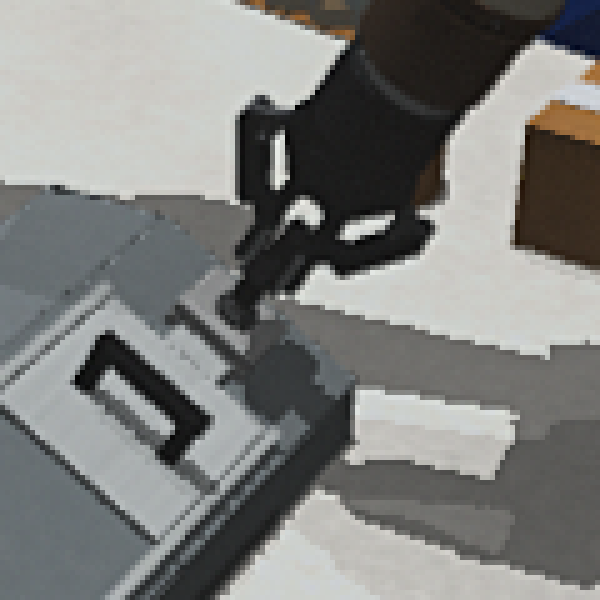

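```bash
python3 -m crank '[0,0,0,0,1.4,0.3,2.6, 0,0,0,0,2.8,0.6,5.3, 0,0,0,0,2.8,0.6,5.3, 0,0,0,0,2.8,0.6,5.3]'; python3 st.py
```

```text
clock: 7.35
ee_pos: [0.5085, 0.0861, 0.1463]
eef_rot: [-1.223, 1.365, 1.885]
contact_force: [-2.1, 4.3, -11.9]
grip_width: 0.0167
t 7.35 q [ 0.4237  0.5407 -0.053  -0.1009 -1.4659  0.0146] F deck [ -4.7275  -4.6199 -10.9955] M deck [-1.3021  2.7592  0.0238] w 0.016718013732443998
roterr [-47.2363 -10.0297 -88.7167] TCP rel screw [-0.0003  0.0005  0.019 ] rel hatch [-0.0003 -0.119   0.03  ]
```

```bash
python3 -m crank '[0,-1,0,-1.8,0,0,0, 0,-1,0,-1.8,0,0,0, 0.6,-1,0,-1.8,0,0,0, 0.6,-1,0,-1.8,0,0,0, 0.6,-1,0,-1.8,0,0,0, 0.6,-1,0,-1.8,0,0,0, 0.6,5,1,10,0,0,0, 0.6,14,3,26,0,0,0, 0.6,24,5,45,0,0,0, 0.6,36,8,68,0,0,0, 0.6,36,8,68,0,0,0]'; python3 st.py;  python3 - <<'E'
from bench import bot
import cv2,numpy as np
for n in("scene","top"):
    s=bot.snapshot(n);np.savez(n+"5.npz",**s)
    c=s["pixels"][160:280,280:420,::-1] if n=="scene" else s["pixels"][170:290,260:420,::-1]
    cv2.imwrite(f"pics/{n}5.png",cv2.resize(c,None,fx=5,fy=5,interpolation=cv2.INTER_CUBIC))
E
```

```text
clock: 8.45
ee_pos: [0.5468, 0.0939, 0.2182]
eef_rot: [-1.23, 1.36, 1.882]
contact_force: [0.7, 0.1, -0.1]
grip_width: 0.0515
t 8.45 q [ 0.412   0.5338  0.1319 -0.0927 -1.6517  0.0089] F deck [-0.6584  0.0665  0.2163] M deck [ 0.0189  0.9513 -0.0171] w 0.05152827935936855
roterr [-47.0143  -9.7826 -89.0319] TCP rel screw [-0.0001  0.0009  0.1008] rel hatch [-0.0001 -0.1186  0.1118]
```

View pics/scene5.png

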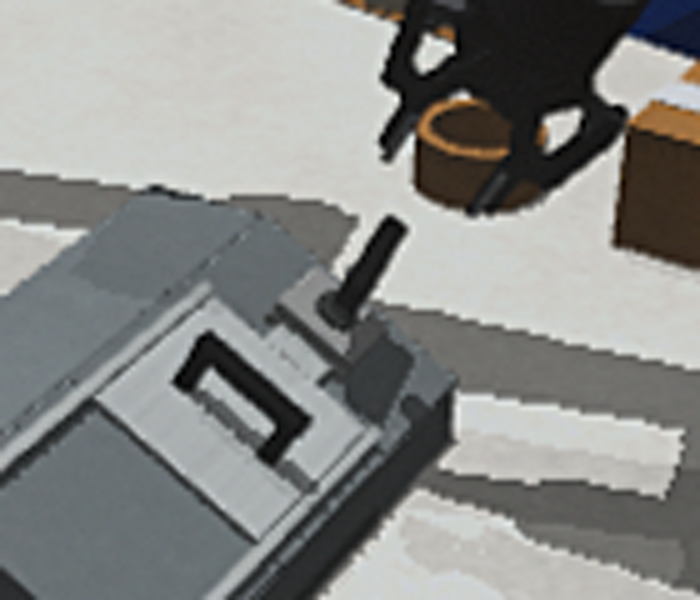

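View pics/top5.png

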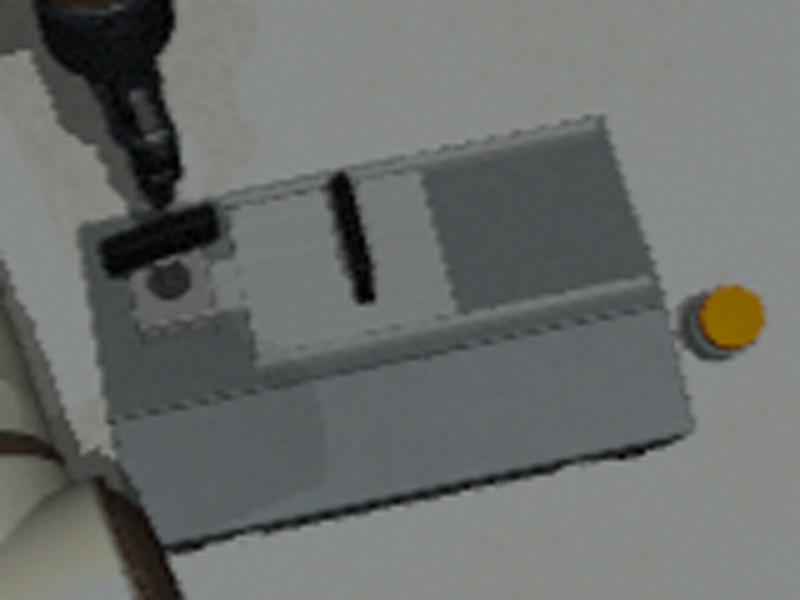

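Both views show the bar turned fully across, top crop about (160,240), and standing out of the bridge. I'll measure its angle and height.

```bash
python3 - <<'E'
from h import *
np.set_printoptions(precision=4,suppress=True)
for nm,(r0,r1,c0,c1) in (("top",(205,230,275,308)),("scene",(200,232,338,366))):
    s=dict(np.load(nm+"5.npz"));Q=(cloud(s)-O)@F.T
    m=np.zeros((480,640),bool);m[r0:r1,c0:c1]=True
    m&=(Q[...,2]>.045)&(Q[...,2]<.095)&(s["range_z"]>0)
    q=Q[m];d=q[:,:2]-q[:,:2].mean(0);w=np.linalg.svd(d)[2][0];w*=np.sign(w[1]);
    print(nm,len(q),np.median(q,0),np.percentile(q,4,axis=0),np.percentile(q,96,axis=0),"ang",np.arctan2(w[1],w[0]))
E
```

```text
top 195 [-0.075  -0.1264  0.0775] [-0.0885 -0.1604  0.0578] [-0.0669 -0.093   0.0841] ang 1.7487220797898526
scene 124 [-0.081  -0.1133  0.0778] [-0.0916 -0.1559  0.0588] [-0.0699 -0.087   0.0817] ang 1.755891998192271
```

Angle 1.75 rad and about 14–16 mm out in both views. Step 2 looks done. Swinging the wrist back and moving above the hatch handle.

```bash
python3 -m crank '[0.7,2,-10,0,-3.9,-0.8,-7.4, 0.7,4,-20,0,-7.8,-1.6,-14.8, 0.7,6,-30,0,-11.8,-2.5,-22.3, 0.7,8,-40,0,-15.7,-3.3,-29.7, 0.7,10,-50,0,-19.6,-4.1,-37.1, 0.7,13,-60,0,-23.5,-4.9,-44.5, 0.7,15,-70,0,-27.4,-5.7,-51.9, 0.7,17,-80,0,-31.3,-6.5,-59.3, 0.7,19,-90,0,-35.2,-7.3,-66.7, 0.7,21,-100,0,-39.2,-8.2,-74.2, 0.7,23,-110,0,-43.1,-9,-81.6, 0.7,25,-116,0,-47,-9.8,-89]'; python3 -m crank '[0.7,0,0,0,0,0,0, 0.7,0,0,0,0,0,0]'; python3 st.py
```

```text
clock: 9.75
ee_pos: [0.5682, -0.023, 0.2138]
eef_rot: [-0.207, 2.064, 0.127]
contact_force: [-0.5, 1.1, -0.4]
grip_width: 0.0596
clock: 9.95
ee_pos: [0.5686, -0.0222, 0.2141]
eef_rot: [-0.213, 2.062, 0.137]
contact_force: [0.4, -0.3, -0.7]
grip_width: 0.0599
t 9.95 q [ 0.2358  0.5601  0.1369 -0.019  -1.6468 -1.5912] F deck [-0.5828  0.379  -0.4582] M deck [ 0.0214  0.9879 -0.0571] w 0.059851948901059014
roterr [-0.43   -0.0623  0.0189] TCP rel screw [0.0005 0.1189 0.0958] rel hatch [ 0.0005 -0.0006  0.1068]
```

```bash
python3 -m crank '[0.7,-9,-2,-17,0,0,0, 0.7,-18,-4,-34,0,0,0, 0.7,-27,-6,-51,0,0,0, 0.7,-36,-8,-68,0,0,0, 0.7,-43,-9,-80,0,0,0, 0.7,-48,-10,-89,0,0,0, 0.7,-48,-10,-89,0,0,0, 0.7,-48,-10,-89,0,0,0]'; python3 st.py;python3 - <<'E'
from bench import bot
import cv2
s=bot.snapshot("scene");cv2.imwrite("pics/s6.png",s["pixels"][170:290,270:390,::-1].repeat(5,0).repeat(5,1))
E
```

```text
clock: 10.75
ee_pos: [0.5217, -0.0319, 0.1262]
eef_rot: [-0.212, 2.059, 0.135]
contact_force: [0.4, -0.3, 0.6]
grip_width: 0.0601
t 10.75 q [ 0.2385  0.5673 -0.0939 -0.0195 -1.4062 -1.5907] F deck [0.034  0.3897 0.6976] M deck [0.0531 0.9631 0.0078] w 0.06014346261365515
roterr [-0.3679  0.1063  0.0779] TCP rel screw [ 0.0004  0.1187 -0.0043] rel hatch [ 0.0004 -0.0008  0.0067]
```

View pics/s6.png

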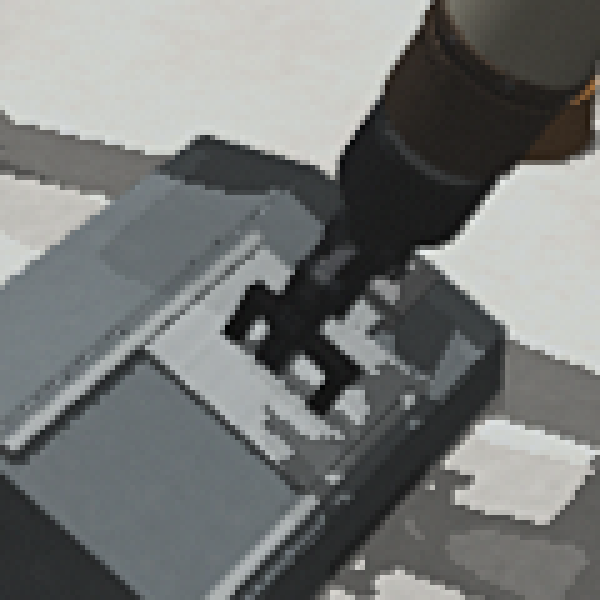

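The fingers straddle the middle of the hatch bar (crop about (290,345)). Descending 5 mm and closing.

```bash
python3 -m crank '[0.7,-2.3,-0.5,-4.4,0,0,0, 0.3,-2.3,-0.5,-4.4,0,0,0, 0,-2.3,-0.5,-4.4,0,0,0, 0,-2.3,-0.5,-4.4,0,0,0, 0,-2.3,-0.5,-4.4,0,0,0, 0,-2.3,-0.5,-4.4,0,0,0, 0,-2.3,-0.5,-4.4,0,0,0]'; python3 st.py
```

```text
clock: 11.5
ee_pos: [0.5194, -0.0331, 0.1218]
eef_rot: [-0.212, 2.059, 0.133]
contact_force: [1.0, -2.8, 1.6]
grip_width: 0.0125
t 11.5 q [ 0.2377  0.5688 -0.1045 -0.019  -1.3941 -1.5912] F deck [0.4011 2.949  1.6465] M deck [1.0181 0.9444 0.036 ] w 0.012533226192851335
roterr [-0.3249  0.1148  0.1362] TCP rel screw [ 0.0005  0.1193 -0.0094] rel hatch [ 0.0005 -0.0002  0.0016]
```

```bash
python3 -m crank '[0,1,-5,0,0,0,0, 0,2.1,-9.8,0,0,0,0, 0,4.2,-19.6,0,0,0,0, 0,6.3,-29.3,0,0,0,0, 0,8.4,-39.1,0,0,0,0, 0,8.4,-39.1,0,0,0,0]'; python3 st.py
```

```text
clock: 12.1
ee_pos: [0.5281, -0.0738, 0.1217]
eef_rot: [-0.211, 2.059, 0.132]
contact_force: [1.6, -2.8, 4.1]
grip_width: 0.0126
t 12.1 q [ 0.1725  0.5836 -0.088   0.0129 -1.3958 -1.5408] F deck [1.0753 3.1076 4.0993] M deck [0.656  0.6776 0.08  ] w 0.012627391948514683
roterr [-0.2748  0.1363  0.1981] TCP rel screw [ 0.0004  0.161  -0.0094] rel hatch [0.0004 0.0415 0.0016]
```

```bash
python3 -m crank '[0,2.1,-9.8,0,0,0,0, 0,4.2,-19.6,0,0,0,0, 0,6.3,-29.3,0,0,0,0, 0,8.4,-39.1,0,0,0,0, 0,10.4,-48.9,0,0,0,0, 0,11.9,-55.7,0,0,0,0, 0,12.4,-58.2,0,0,0,0, 0,12.4,-58.2,0,0,0,0]'; python3 st.py;python3 - <<'E'
from bench import bot
import cv2
s=bot.snapshot("scene");cv2.imwrite("pics/s7.png",s["pixels"][180:310,230:390,::-1].repeat(5,1).repeat(4,0))
E
```

```text
clock: 12.9
ee_pos: [0.5403, -0.1308, 0.1217]
eef_rot: [-0.211, 2.059, 0.133]
contact_force: [2.5, 0.5, 3.9]
grip_width: 0.0127
t 12.9 q [ 0.0829  0.6104 -0.0518  0.0557 -1.4027 -1.468 ] F deck [-0.3863  0.0275  4.6155] M deck [0.067  0.6992 0.0254] w 0.012741252041547411
roterr [-0.3219  0.1339  0.1573] TCP rel screw [ 0.0004  0.2193 -0.0093] rel hatch [0.0004 0.0998 0.0017]
```

View pics/s7.png

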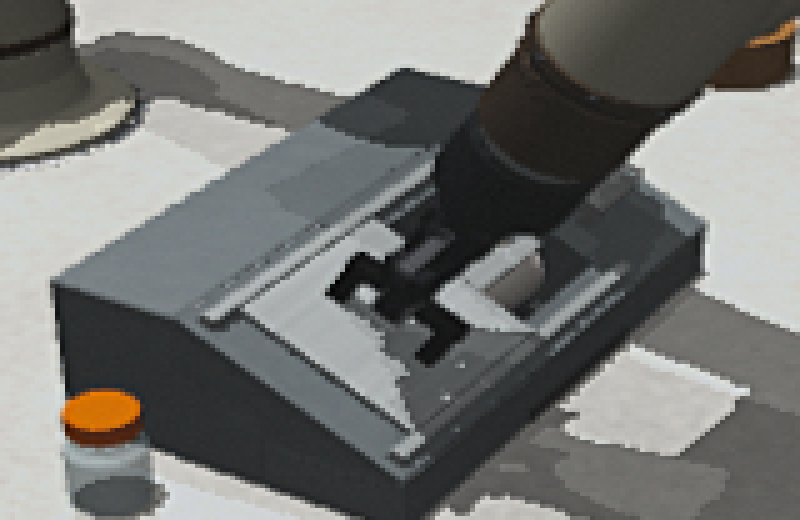

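```bash
python3 -m crank '[0,0.2,-1,0,0,0,0, 0.5,0.2,-1,0,0,0,0, 0.5,0.2,-1,0,0,0,0, 0.5,0.2,-1,0,0,0,0, 0.5,0.2,-1,0,0,0,0, 0.5,5,0,9,0,0,0, 0.5,14,2,26,0,0,0, 0.5,24,4,45,0,0,0, 0.5,36,7,68,0,0,0, 0.5,50,10,95,0,0,0, 0.5,62,12,120,0,0,0, 0.5,62,12,120,0,0,0]'; python3 st.py;  python3 - <<'E'
from bench import bot
import cv2,numpy as np
from h import *
for n_ in("scene","top"):
    s=bot.snapshot(n_);np.savez(n_+"8.npz",**s);p=s["pixels"]
    c=p[:,:,::-1] if n_=="scene" else p[170:290,260:420,::-1]
    cv2.imwrite(f"pics/{n_}8.png",c if n_=="scene" else cv2.resize(c,None,fx=5,fy=5,interpolation=cv2.INTER_CUBIC))
    Q=(cloud(s)-O)@F.T; z=s["range_z"]>0; c=p.astype(int).max(-1)
    m=z&(c<60)&(Q[...,2]>.035)&(Q[...,2]<.06)&(abs(Q[...,0]+.079)<.045)&(Q[...,1]>-.06)&(Q[...,1]<.15)
    q=Q[m];print(n_,"hatch bar",len(q),np.median(q,0))
    m=z&(Q[...,2]>.045)&(Q[...,2]<.095)&(abs(Q[...,0]+.079)<.05)&(Q[...,1]>-.18)&(Q[...,1]<-.075)
    q=Q[m];d=q[:,:2]-q[:,:2].mean(0);w=np.linalg.svd(d)[2][0];w*=np.sign(w[1]);print(" screw",len(q),np.median(q,0),np.percentile(q,96,axis=0),np.arctan2(w[1],w[0]))
E
```

```text
clock: 14.15
ee_pos: [0.6047, -0.1179, 0.2456]
eef_rot: [-0.213, 2.051, 0.132]
contact_force: [-0.0, 0.8, 0.1]
grip_width: 0.0428
t 14.15 q [ 0.0939  0.6059  0.2758  0.0518 -1.7268 -1.4598] F deck [-0.049  -0.7445  0.1936] M deck [0.0559 0.9447 0.0362] w 0.04282687557746801
roterr [-0.3041  0.592   0.0937] TCP rel screw [0.0022 0.2201 0.1308] rel hatch [0.0022 0.1006 0.1418]
scene hatch bar 163 [-0.0799271   0.09949357  0.0466714 ]
 screw 125 [-0.08085761 -0.1106207   0.07814352] [-0.06991826 -0.0873951   0.08226036] 1.7548382612679552
top hatch bar 98 [-0.07475596  0.09267006  0.04910793]<stdin>:12: RuntimeWarning: Mean of empty slice.
  ret = um.true_divide(
  return _methods._mean(a, axis=axis, dtype=dtype,
Traceback (most recent call last):
IndexError: index -1 is out of bounds for axis 0 with size 0
```

View pics/scene8.png

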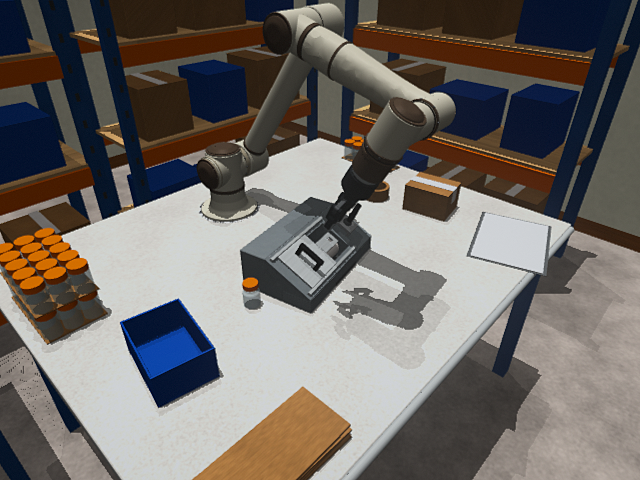

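View pics/top8.png

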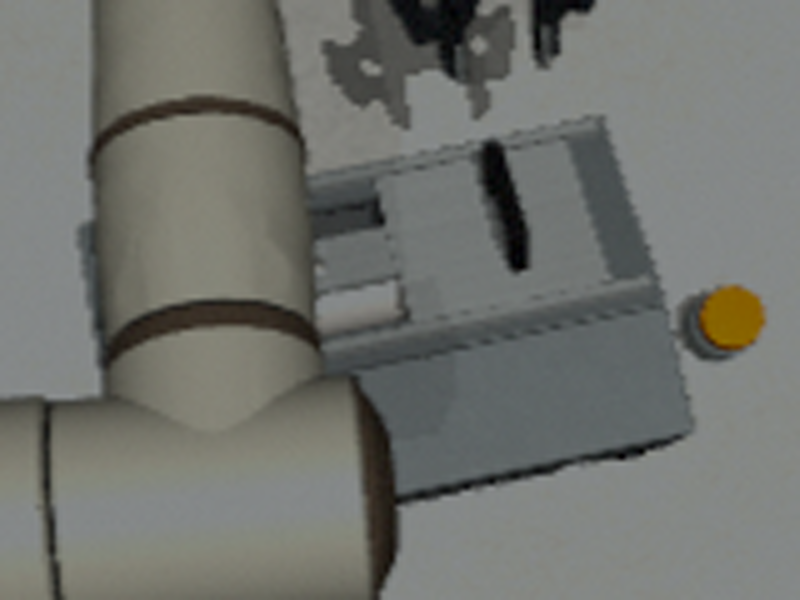

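The hatch bar moved 99.7 mm in the scene view and 99.8 mm in the top view. In the scene view the screw is unchanged at 1.75 rad. The jar, bin, carton and tape roll look unmoved and the gripper is clear of everything, so I'm handing in.

```bash
python3 -c "
from bench import bot
print(bot.sign_off())"
```

```text
the job is handed in; nothing more can be done
None
```

The dispenser is unlocked with its hatch open, and I handed the job in at about 14 s of the 48 s allowed. No verdict was reported. I gripped the T-handle, pulled the screw out, turned it about 101° anticlockwise to its stop and let go. Then I gripped the hatch bar, slid the hatch open, let go and backed the gripper off.

**Last checks:**
- **Screw:** it was at about 1.75 rad. It rests about 14 to 16 mm out by depth, so the image alone does not fully settle the 14.5 mm limit. The description says it rests at 16 mm at that turn. After the slide, only the scene view could confirm it, unchanged; in the top view the arm hid it, and my check script crashed there for that reason.
- **Hatch:** it had moved 99.7 mm in the scene view and 99.8 mm in the top view.
- **Contact:** the wrist force was under 1 N with the gripper well clear.
- **Bystanders:** the jar, bin, carton and tape roll look unmoved in the pictures. I judged that by eye, not by measurement.

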